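Shift the tyre inflator's gate selector

TASK

Put the tyre inflator's control box into its running position: with the fingertips, gently push the yellow selector knob along its L-shaped slot to the corner, then round the corner and fully home to the end of the other leg, and take the hand away. Only push the knob, do not grip it or lean hard on it, and leave the socket on the box and the can, jar and screwdriver beside it where they are.

Things in the scene. Friction and masses are not known exactly. Their poses are not given: they have to be found in the camera images.
- console: the fixed red control box, 200 x 200 mm and 65 mm high with an aluminium top plate, a flat round gauge in the plate and a brass air fitting on its +x side (reaching 136 mm from the centre). Origin: centre of its underside on the bench. x and y axes along its sides, z up. The L-shaped slot is 18 mm wide: its first leg runs along the box's -y direction from slot_start to slot_corner (90 mm), its second leg from slot_corner along the box's +x direction to slot_end (65 mm).
- slot_start (a point): centre line of the slot at its first end, at plate height (65 mm above the bench): where the pin's axis stands 2 mm short of the slot's end wall.
- slot_corner (a point): crossing of the two legs' centre lines, at plate height.
- slot_end (a point): centre line of the slot at its last end, at plate height: where the pin's axis stands 2 mm short of the end wall.
- knob (a point): centre of the yellow selector knob, an upright cylinder 30 mm across and 47 mm high, which begins 8 mm above the plate (73 mm above the bench) and ends 120 mm above the bench; this point is half-way up it, 96.5 mm above the bench. It sits on a 14 mm steel pin that stands in the slot with 2 mm play on either side. It cannot be lifted out. It slides against about 2 N of friction in either leg, stays where it is left, and meets hard stops at the walls of the slot.
- along (a joint): travel of the knob along the box's -y direction, in m: 0 at the first end of the slot; 0.090 to 0.094 (the wall) in the second leg. The start lies between 0 and 0.03.
- across (a joint): travel of the knob along the box's +x direction, in m: 0 to 0.004 in the first leg; it can go further only at the corner, and 0.069 is against the last end of the slot.
- socket: a loose steel socket, 24 mm across and 32 mm high, standing on the plate inside the angle of the L, away from the slot. Origin: centre of its underside.
- can: a loose blue bottle with a red cap and orange label, 52 mm across and 120 mm high, standing on the bench beside the box. Origin: centre of its underside.
- jar: a loose green jar with a black lid and white label, 60 mm across and 65 mm high, standing on the bench beside the box. Origin: centre of its underside.
- screwdriver: a loose screwdriver with an orange handle, 190 mm long, lying on the bench at the box's +x side. Origin: its middle, underneath; x axis from the handle to the tip.

How it is judged:
On the way:
1. the knob has been pushed along the first leg to the corner (value of joint along above 0.086 m), for 0.05 s.
At the end, for the whole second after the job is handed in: the knob is at rest at the end of the second leg, within 6 mm of its last stop (across above 0.063 m), and the socket, can, jar and screwdriver each stand within 15 mm of where they started (value of joint along above 0.086 m and value of joint across above 0.063 m and velocity of joint across between -0.005 and 0.005 m/s and distance of each of socket, can, jar, screwdriver from where it was at the start of the episode below 0.015 m); the robot touches nothing.
It fails at once if the socket, can, jar or screwdriver is moved by more than 15 mm, lifted or carried (distance of any of socket, can, jar, screwdriver from where it was at the start of the episode above 0.015 m).
It fails at once if the socket, can or jar is tipped (angle between any of socket, can, jar's own z axis and vertical above 0.4 rad).
It fails at once if the knob is gripped or pushed with more than 38 N in all (contact force between the fingers and across_c1 above 38 N).
It also fails if it takes over 42 s, if anything falls off the work surface, if the arm or the gripper's body presses on something with over 40 N, if the wrist force passes 120 N, or if a joint passes its speed limit or range.

ROBOT

A 7-joint arm with a two-finger parallel gripper is mounted at the origin on the work surface. World frame = base frame: x ahead of the robot, y to its left, z up, the work surface at z = 0. Lengths are in m, angles in rad, forces in N, time in s.
With the tool pointing down it reaches from about 0.4 to 0.875 m from the base axis. Payload 4.4 kg.
Tool frame: the origin (TCP) lies midway between the tips of the shut fingers; the grasp point (between the pads) lies 19 mm behind it (arm.grip_point_offset is the distance from the TCP to the grasp point, in m); z points along the fingers, y is the direction in which the jaws open and shut (so a half turn about z gives the same grasp; the last joint's range is limited). The gripper opens to 85 mm and grips with 20 to 120 N. Pads are 22 mm wide; open, the fingers measure 114 mm over their backs; the gripper's body (76 mm by 85 mm) begins 54 mm behind the grasp point. The pads swing forward as they close: fully open they stand 13 mm farther back than shut.
Start: joints at [1.154, 0.628, 0.038, 1.517, -0.027, 0.996, -0.02], TCP at [0.223, -0.61, 0.207] pointing down, gripper open.
Joint ranges: [-3.06, 3.06], [-0.37, 2.12], [-1.25, 1.32], [0.18, 2.47], [-1.1, 4.24], [0.23, 1.98], [-2.94, 2.94]. Speed limits (rad/s): [2.57, 2.57, 3.14, 3.14, 3.14, 3.14, 3.14].

INTERFACE

Orientations are given as a rotation vector (axis times angle).
In Python, from bench import status, eyes, workorder, arm gives the robot as it stands.
- The arm moves only by the tool carry_out, never from a script. Its argument "rows" is a list of rows, each a list of 3 entries, a list of its own where there are three numbers: the opening, from 0 (shut) to 1 (fully open), then the shift along the tool's x, y, z in mm, then the turn, a rotation vector about the tool's x, y, z in degrees. A call has 1 to 8 rows; each row is the pose to reach, as a shift and turn from the pose measured when the call began, along the tool's axes at that moment; what a row does not reach only later rows make up. A row lasts 1/8 s, in which the tool goes at most 62.5 mm and 10.7 degrees, less where a joint would pass 70% of its speed; a pose out of reach is approached as far as the arm can. A call with a gripper value outside its range is refused whole. The fingers move at their own pace and stop on an object; the grip force is fixed at half the most. Time passes only in rows, so rows that repeat a pose let the fingers close. It gives the time, the measured TCP pose, the force and the opening at its end, in the units of the state.
- status.read_state(): the state, without advancing time (a new reading comes with each control period).
- eyes.camera(name): name is "side" or "top"; returns a dict with "frame" (384x512x3 uint8, blue, green, red), "fovy" (degrees; the focal length in pixels is half the picture's height over the tangent of half this angle, whatever the lens; pixels are square), "cx", "cy" (the principal point, pixels), "extrinsics" (4x4, takes a point from world to camera coordinates). Camera axes: x right, y down, z forward; pixel columns grow to the right and rows downward; lengths in m; the calibration is good to about 2 mm. A picture is of the moment at which its call begins. There is no depth.
- workorder.finish_job(): hands the job in, once; it reports no verdict.
The state is a dict: "t": time; "q": joint angles; "qvel": joint speeds; "joint_efforts": joint torques, N m; "eef_pos": TCP position; "ee_rot": TCP orientation; "force": force on the tool from outside, world axes, zero at the start; "moment": the same for the moment, N m; "width": opening from 0.0 (shut) to 1.0 (fully open).
Only numpy, scipy, OpenCV 4.12 (cv2) and the standard library are available. Lean on these libraries where they do the work, as an engineer would, in place of code of your own. Each camera call takes 0.05 s, during which the arm holds its last target. There are 200 camera calls.

## Working session

There is one attempt and no reset: what is moved stays moved. The work goes in short steps, Python scripts to look and compute and a tool call to move; the robot and the scene stay as the last step left them, time stands still between calls to the robot, and variables do not carry over. Pictures are saved under pics/ and viewed, about 8 in all and at most 12, crops included, and the job is handed in when it is done.

Besides the shell and the picture viewer there is one more tool, called after "Call:" as name(argument=value, ...), one argument or row to a line, values as JSON. carry_out: Moves the arm, as the interface text tells. Its arguments: {"type":"object","properties":{"rows":{"type":"array","items":{"type":"array"}}},"required":["rows"]}

```bash
mkdir -p pics; cat > h.py <<'E'
import numpy as np, cv2
from scipy.spatial.transform import Rotation as R
from bench import status, eyes, workorder, arm
def cam(n):
    c=eyes.camera(n); h=c["frame"].shape[0]
    f=h/2/np.tan(np.radians(c["fovy"])/2)
    c["K"]=np.array([[f,0,c["cx"]],[0,f,c["cy"]],[0,0,1]]); return c
def ray(c,u,v):
    E=np.array(c["extrinsics"]); Rm,t=E[:3,:3],E[:3,3]
    o=-Rm.T@t; d=Rm.T@np.linalg.solve(c["K"],[u,v,1.]); return o,d/np.linalg.norm(d)
def onplane(c,u,v,z):
    o,d=ray(c,u,v); return o+d*(z-o[2])/d[2]
def proj(c,p):
    E=np.array(c["extrinsics"]); q=c["K"]@(E[:3,:3]@np.asarray(p)+E[:3,3]); return q[:2]/q[2]
E
python3 - <<'E'
from h import *
for n in("side","top"):
    c=cam(n); cv2.imwrite(f"pics/{n}0.png",c["frame"]); print(n,c["fovy"],c["cx"],c["cy"],ray(c,256,192))
s=status.read_state(); print(s["t"],s["eef_pos"],s["ee_rot"],s["force"],s["width"]); print(R.from_rotvec(s["ee_rot"]).as_matrix().round(3)); print(arm, [a for a in dir(arm) if a[0]!='_'])
E
```

```text
side 57.63611645605065 260.57082132979457 195.01923053940425 (array([0.28648526, 0.68495691, 0.57022385]), array([ 0.38907703, -0.73832903, -0.55089865]))
top 51.60178870250283 254.65752632756522 191.34656226021144 (array([0.47152429, 0.0539315 , 1.02086503]), array([ 0.13626453, -0.00332148, -0.99066692]))
0.1 [ 0.22318412 -0.60982209  0.20585379] [-3.09167060e+00 -5.47968762e-01  5.55303234e-04] [-0.02881687 -0.23898654 -0.14579722] 1.0002184981772237
[[ 0.939  0.344 -0.001]
 [ 0.344 -0.939  0.002]
 [-0.    -0.002 -1.   ]]
<Robot object at 0x7f7f81d5fe00> ['MotionError', 'grip_point_offset']
```

View pics/side0.png

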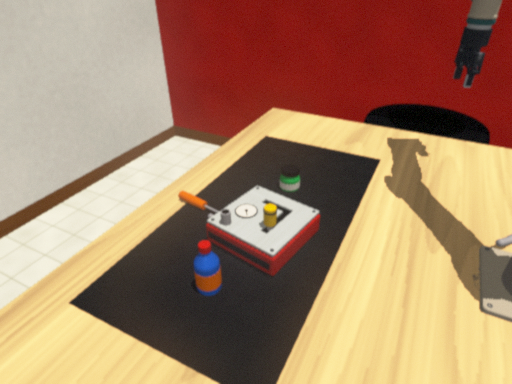

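View pics/top0.png

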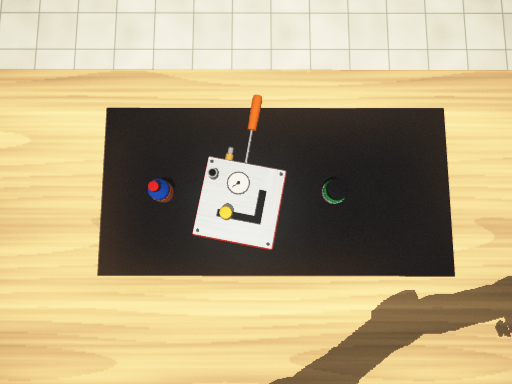

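The top view shows the box centred near (240,203), with the fitting at the top (230,153). The yellow knob is at (226,212). The slot runs right to about (262,220), then up to (263,192). The can is at (160,190), the jar at (334,190), and the socket at (213,173). In the side view the knob top is at about (270,209). Next I'll measure these.

```bash
cat > m.py <<'E'
from h import *
def blob(m,minA=20):
    n,l,s,c=cv2.connectedComponentsWithStats(m.astype(np.uint8)); 
    i=1+np.argmax(s[1:,4]); return l==i,c[i],s[i]
def plate(c):
    hsv=cv2.cvtColor(c["frame"],cv2.COLOR_BGR2HSV).astype(int)
    m=(hsv[...,1]<45)&(hsv[...,2]>120); m[:130]=0;m[270:]=0;m[:,:150]=0;m[:,340:]=0
    b,_,_=blob(m); k=cv2.findContours(b.astype(np.uint8),0,2)[0][0]
    return cv2.minAreaRect(cv2.convexHull(k)), cv2.approxPolyDP(cv2.convexHull(k),8,True)[:,0]
def yellow(c):
    hsv=cv2.cvtColor(c["frame"],cv2.COLOR_BGR2HSV).astype(int)
    m=(hsv[...,0]>20)&(hsv[...,0]<34)&(hsv[...,1]>150)&(hsv[...,2]>90); m[:185]=0;m[245:]=0;m[:,:200]=0;m[:,300:]=0
    return blob(m)
E
python3 - <<'E'
from m import *
for n in("side","top"):
    c=cam(n); r,a=plate(c); P=np.array([onplane(c,*p,.065)[:2] for p in a]); print(n,a.tolist()); print(P.round(4),P.mean(0)); 
    print("edges",np.linalg.norm(P-np.roll(P,1,0),axis=1).round(4))
    b,ce,s=yellow(c); print("knob",ce,s); print(onplane(c,*ce,.12),onplane(c,*ce,.0965))
    cr=c["frame"][140:260,150:310]; cv2.imwrite(f"pics/{n}c.png",cv2.resize(cr,None,fx=5,fy=5,interpolation=cv2.INTER_CUBIC))
E
```

```text
side [[206, 206], [257, 185], [318, 212], [271, 255], [207, 221]]
[[ 0.7252  0.1192]
 [ 0.6567 -0.0239]
 [ 0.4689  0.0187]
 [ 0.5068  0.2036]
 [ 0.6891  0.1683]] [0.60933261 0.09717635]
edges [0.0609 0.1587 0.1926 0.1888 0.1856]
knob [270.08119658 214.16239316] [264 203  13  23 234]
[0.53796962 0.14438817 0.12      ] [0.55109617 0.11617251 0.0965    ]
top [[251, 130], [284, 171], [271, 247], [193, 233], [209, 157]]
[[ 0.7584  0.0632]
 [ 0.655  -0.0178]
 [ 0.4707  0.0149]
 [ 0.5037  0.2015]
 [ 0.6898  0.1664]] [0.61551147 0.08565915]
edges [0.1239 0.1314 0.1871 0.1896 0.1893]
knob [225.34351145 212.0610687 ] [219 206  13  13 131]
[0.5493147  0.12058169 0.12      ] [0.55134394 0.12232033 0.0965    ]
```

View pics/topc.png

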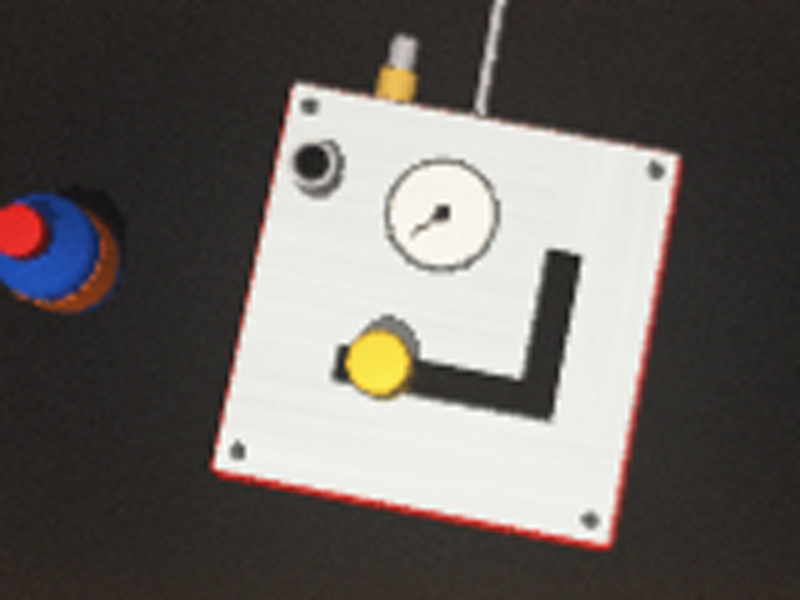

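The zoomed top view shows the slot start edge at about (338,363), the outer corner at (552,420), the inner corner at (525,380), and the far end edge at (565,253). The knob is at (380,362).

```bash
cat > g.py <<'E'
from m import *
def rel(p,yaw=-10.,s=None):
    s=s or status.read_state(); R0=R.from_rotvec(s["ee_rot"])
    y=np.radians(yaw); T=R.from_matrix(np.array([[np.cos(y),np.sin(y),0],[np.sin(y),-np.cos(y),0],[0,0,-1]]))
    return (R0.inv().apply(np.array(p)-s["eef_pos"])*1000).round(1), (R0.inv()*T).as_rotvec(degrees=True).round(2)
E
python3 - <<'E'
from g import *
c=cam("top")
f=lambda x,y,z=.065: onplane(c,(x+.5)/5-.5+150,(y+.5)/5-.5+140,z)
pc=f(538.5,400);pe=f(565,253);ps=f(338,363)
print("corner",pc,"end wall",pe,"start wall",ps)
d1=pc-ps;d2=pe-pc;print(np.linalg.norm(d1),np.linalg.norm(d2),np.degrees(np.arctan2(d2[1],d2[0])),np.degrees(np.arctan2(d1[0],-d1[1]))*-1)
q=np.array([f(x,y)[:2] for x,y in((293,84),(681,154),(610,545),(213,468))]);print(q,q.mean(0),np.linalg.norm(q-np.roll(q,1,0),axis=1))
e=[q[1]-q[0],q[2]-q[3]];print([np.degrees(np.arctan2(-v[0],-v[1]))*-1 for v in e]); e=[q[0]-q[3],q[1]-q[2]];print([np.degrees(np.arctan2(v[1],v[0])) for v in e])
k=f(379,362,.12);print("knob",k)
y=np.radians(-10);X=np.array([np.cos(y),np.sin(y),0]);Y=np.array([-np.sin(y),np.cos(y),0])
print("along",(ps-k)@Y-.009,"across",(k-ps)@X)
for u,v in((318,160),(15,230)): print(f(u,v,.097 if u>100 else .12))
for z in(.2,.09):
  p=k+Y*.045;p[2]=z;print(p,rel(p))
print(rel([.42,-.3,.2]))
E
```

```text
corner [0.53597027 0.04755303 0.065     ] end wall [0.60743744 0.03468529 0.065     ] start wall [0.55370535 0.14429177 0.065     ]
0.09835098374920906 0.07261635949844063 -10.206810652220248 10.388655996095741
[[ 0.69126938  0.16837968]
 [ 0.6564608  -0.0221869 ]
 [ 0.46694373  0.01347182]
 [ 0.50322919  0.20344826]] [0.57947578 0.09077821] [0.19128229 0.19371954 0.19284259 0.19341065]
[np.float64(-10.3514371862178), np.float64(-10.8132450187689)]
[np.float64(-10.564024877386622), np.float64(-10.6559465132969)]
knob [0.54945403 0.12045483 0.12      ]
along 0.015213032461611835 across -4.749766159299508e-05
[0.64718275 0.15208861 0.097     ]
[0.60998585 0.28819677 0.12      ]
[0.5572682  0.16477118 0.2       ] (array([ 579.9, -612.9,    6.8]), array([-5.00e-02,  1.00e-02,  3.01e+01]))
[0.5572682  0.16477118 0.09      ] (array([ 579.9, -612.8,  116.8]), array([-5.00e-02,  1.00e-02,  3.01e+01]))
(array([ 291.3, -223.6,    6.5]), array([-5.00e-02,  1.00e-02,  3.01e+01]))
```

Call:
carry_out(
  rows=[
    [0, [41, -43, 0], [0, 0, 8]],
    [0, [82, -87, 0], [0, 0, 16]],
    [0, [123, -130, 0], [0, 0, 24]],
    [0, [165, -174, 0], [0, 0, 30.5]],
    [0, [206, -218, 0], [0, 0, 30.5]],
    [0, [247, -261, 0], [0, 0, 30.5]],
    [0, [288, -305, 0], [0, 0, 30.5]],
    [0, [330, -349, 0], [0, 0, 30.5]],
  ],
)

```text
t: 1.25
eef_pos: [0.414, -0.1673, 0.2068]
ee_rot: [-3.128, 0.285, -0.001]
force: [1.8, -0.5, 0.5]
width: -0.001
```

```bash
python3 - <<'E'
from g import *
print(rel([.5572,.1648,.2],-10.5)); s=status.read_state(); print(s["eef_pos"],s["force"],s["width"],s["t"])
E
```

```text
(array([  80.8, -352.5,    7.1]), array([-0.04, -0.03,  0.08]))
[ 0.41402365 -0.16727369  0.20684989] [ 1.84463098 -0.52720877  0.48560886] -0.0007059282788974432 1.25
```

Call:
carry_out(
  rows=[
    [0, [10, -44, 0], [0, 0, 0]],
    [0, [21, -92, 0], [0, 0, 0]],
    [0, [33, -144, 0], [0, 0, 0]],
    [0, [45, -196, 0], [0, 0, 0]],
    [0, [57, -248, 0], [0, 0, 0]],
    [0, [69, -300, 0], [0, 0, 0]],
    [0, [78, -340, 0], [0, 0, 0]],
    [0, [81, -352, 0], [0, 0, 0]],
  ],
)

```text
t: 2.25
eef_pos: [0.5576, 0.1678, 0.2068]
ee_rot: [-3.127, 0.278, -0.001]
force: [0.2, -0.3, 0.3]
width: -0.0
```

Call:
carry_out(
  rows=[
    [0, [0, 0, 0], [0, 0, 0]],
    [0, [0, 0, 20], [0, 0, 0]],
    [0, [0, 0, 45], [0, 0, 0]],
    [0, [0, 0, 70], [0, 0, 0]],
  ],
)

```text
t: 2.75
eef_pos: [0.5574, 0.1655, 0.1364]
ee_rot: [-3.128, 0.282, -0.001]
force: [0.4, 0.4, -0.6]
width: -0.006
```

```bash
python3 - <<'E'
from g import *
s=status.read_state(); print(rel([.5572,.1648,.09],-10.5),s["eef_pos"],s["force"],s["width"],s["t"])
a=cam("top")["frame"][140:260,150:310];b=cam("side")["frame"][140:260,190:350]
cv2.imwrite("pics/a.png",cv2.resize(np.vstack([a,b]),None,fx=2.5,fy=2.5,interpolation=cv2.INTER_CUBIC))
E
```

```text
(array([-0. ,  0.8, 46.4]), array([-0.05, -0.03,  0.18])) [0.55735888 0.16552997 0.13641483] [ 0.41657831  0.38832994 -0.64803581] -0.005772839176059764 2.75
```

View pics/a.png

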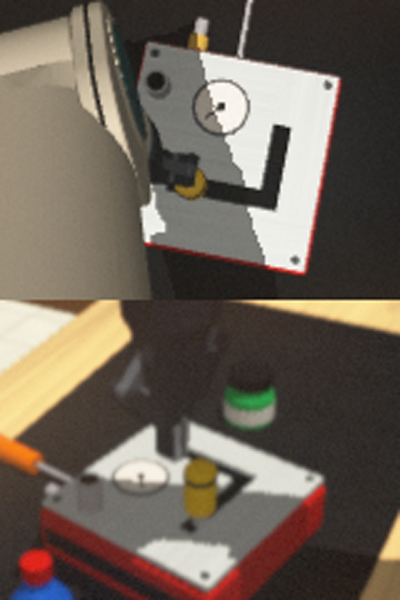

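The fingers are above the plate, upper-left of the knob in the top crop. They look displaced towards +x, so I'll check where the TCP projects.

```bash
python3 - <<'E'
from g import *
s=status.read_state();p=np.array(s["eef_pos"])
for n,o in(("top",(150,140)),("side",(190,140))):
  c=cam(n); print(n,[((proj(c,q)-o)*2.5+(0,300*(n=="side"))).round(0) for q in (p,p+[0,0,.03],[.5495,.1205,.12],[.5495,.1205,.073])])
  b=yellow(c); print(b[1],b[2])
E
```

```text
top [array([137., 172.]), array([133., 169.]), array([188., 180.]), array([192., 184.])]
[227.19565217 214.60869565] [221 209  11  10  46]
side [array([171., 479.]), array([171., 450.]), array([200., 467.]), array([199., 509.])]
[269.8558952  214.89956332] [264 204  13  22 229]
```

```bash
python3 - <<'E'
from g import *
a=cam("top")["frame"][150:250,150:250];b=cam("side")["frame"][140:240,210:310]
cv2.imwrite("pics/b.png",cv2.convertScaleAbs(cv2.resize(np.hstack([a,b]),None,fx=4,fy=4,interpolation=cv2.INTER_CUBIC),alpha=1.8,beta=20))
E
```

```text
(no output)
```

View pics/b.png

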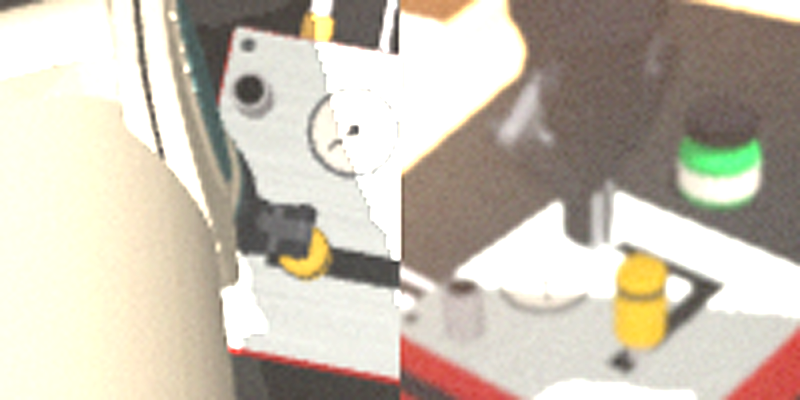

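The fingertips show at side px (257,201) and top px about (219,205). Both differ from the projected TCP in a way that suggests roughly 25 mm in -y. I'll check this against the first picture and triangulate.

```bash
python3 - <<'E'
from g import *
T=cam("top");S=cam("side")
print("initial TCP side px",proj(S,[.22318,-.60982,.20585]))
def tri(a,b):
    o1,d1=ray(T,*a);o2,d2=ray(S,*b); A=np.c_[d1,-d2]; t=np.linalg.lstsq(A,o2-o1,rcond=None)[0]
    return (o1+d1*t[0]+o2+d2*t[1])/2, np.linalg.norm(o1+d1*t[0]-o2-d2*t[1])
for a in((221,207),(217,207),(214,207)): print(a,tri(a,(257.5,200.5)))
print("knob",tri((225.3,212.1),(270.3,206.5)))
E
python3 - <<'E'
import cv2
a=cv2.imread("pics/side0.png")[40:110,430:510]
cv2.imwrite("pics/c.png",cv2.convertScaleAbs(cv2.resize(a,None,fx=6,fy=6,interpolation=cv2.INTER_CUBIC),alpha=1.8,beta=20))
E
```

```text
initial TCP side px [457.21517322  94.36466105]
(221, 207) (array([0.56605795, 0.13202219, 0.13782737]), np.float64(0.015005565868307653))
(217, 207) (array([0.5639203 , 0.13974247, 0.14355481]), np.float64(0.011635761248535935))
(214, 207) (array([0.5623323 , 0.14546848, 0.14781522]), np.float64(0.009138082919482942))
knob (array([0.5489856 , 0.12053657, 0.12125614]), np.float64(0.00028053165241578875))
```

View pics/c.png

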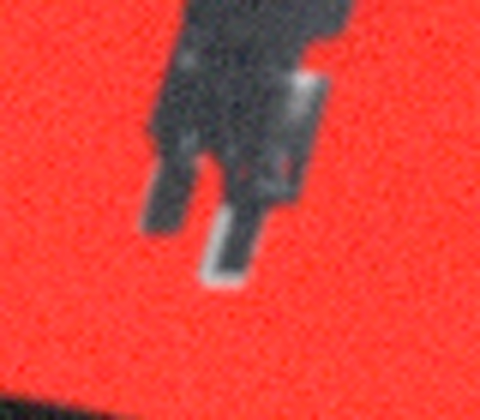

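The hand sits about 30 mm closer to the knob than its reported pose says, and in the top view it overlaps the knob. So I won't descend yet. I'll back off and measure again.

Call:
carry_out(
  rows=[
    [0, [-3, -10, 0], [0, 0, 0]],
    [0, [-6, -25, 0], [0, 0, 0]],
    [0, [-8, -35, 0], [0, 0, 0]],
    [0, [-8, -35, 0], [0, 0, 0]],
  ],
)

```text
t: 3.65
eef_pos: [0.5564, 0.2056, 0.138]
ee_rot: [-3.126, 0.275, -0.004]
force: [-0.4, -0.0, 0.3]
width: -0.003
```

```bash
python3 - <<'E'
from g import *
s=status.read_state(); p=np.array(s["eef_pos"]);print(p,s["ee_rot"],s["q"],s["t"])
T=cam("top");S=cam("side");print(proj(T,p),proj(S,p))
a=T["frame"][150:250,150:250];b=S["frame"][140:240,210:310]
im=cv2.convertScaleAbs(cv2.resize(np.hstack([a,b]),None,fx=4,fy=4,interpolation=cv2.INTER_CUBIC),alpha=1.8,beta=20)
X=np.array([np.cos(-.1833),np.sin(-.1833),0]);Y=np.array([-X[1],X[0],0])
for k,(C,o) in enumerate(((T,(150,150)),(S,(210,140)))):
  for dz in(0,.04):
    pts=np.array([(proj(C,p+X*i*.011+Y*j*.0145+[0,0,dz])-o)*4+(400*k,0) for i,j in((-1,-1),(-1,1),(1,1),(1,-1))]).astype(int)
    cv2.polylines(im,[pts],True,(255,0,255),1)
cv2.imwrite("pics/d.png",im)
E
```

```text
[0.55638612 0.20563979 0.13795011] [-3.12622944  0.27451651 -0.0035608 ] [-0.45948882  0.62858197  0.09356027  1.75629194 -0.08290441  0.75697898
 -2.06957197] 3.65
[186.67269663 208.16177908] [248.67163227 221.03769893]
```

View pics/d.png

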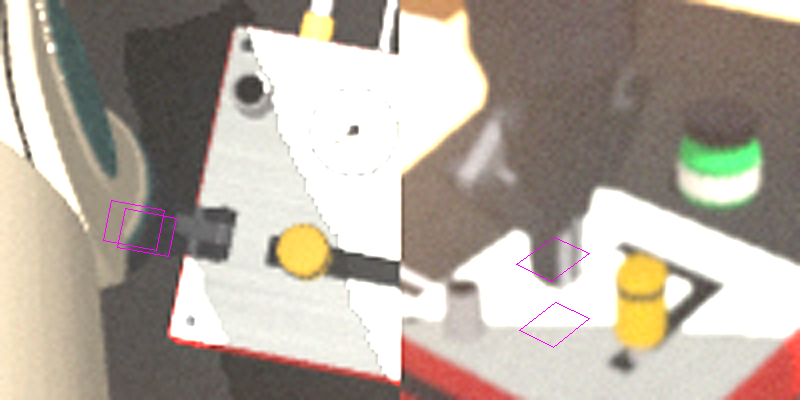

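```bash
cat >> g.py <<'E'
def tri(T,S,a,b):
    o1,d1=ray(T,*a);o2,d2=ray(S,*b); t=np.linalg.lstsq(np.c_[d1,-d2],o2-o1,rcond=None)[0]
    return ((o1+d1*t[0]+o2+d2*t[1])/2).round(4), (o1+d1*t[0]-o2-d2*t[1]).round(4)
E
python3 - <<'E'
from g import *
T=cam("top");S=cam("side")
for a in((197.5,213.7),(190,212),(199,208),(208,208)): print(a,tri(T,S,a,(249.5,211.2)))
for z in(.11,.125,.138,.155,.17,.18,.2): print(z,onplane(S,249.5,211.2,z)[:2].round(3),"top block centre",onplane(T,203,208,z)[:2].round(3))
a=T["frame"][175:235,170:230];b=S["frame"][160:220,225:285]
im=cv2.resize(np.hstack([a,b]).astype(np.float32),None,fx=6.6,fy=6.6,interpolation=cv2.INTER_NEAREST)
cv2.imwrite("pics/e.png",(255*(im/255)**.5).astype(np.uint8))
E
```

```text
(197.5, 213.7) (array([0.5534, 0.1844, 0.1474]), array([-0.02  , -0.0087, -0.0029]))
(190, 212) (array([0.5517, 0.1973, 0.1573]), array([-0.011 , -0.0047, -0.0017]))
(199, 208) (array([0.5617, 0.1799, 0.1424]), array([-0.0106, -0.0045, -0.0017]))
(208, 208) (array([0.5667, 0.1631, 0.129 ]), array([-0.0177, -0.0077, -0.0026]))
0.11 [0.589 0.143] top block centre [0.559 0.173]
0.125 [0.579 0.161] top block centre [0.558 0.171]
0.138 [0.571 0.176] top block centre [0.557 0.169]
0.155 [0.559 0.196] top block centre [0.555 0.167]
0.17 [0.549 0.214] top block centre [0.554 0.165]
0.18 [0.543 0.225] top block centre [0.553 0.164]
0.2 [0.53  0.249] top block centre [0.551 0.161]
```

View pics/e.png

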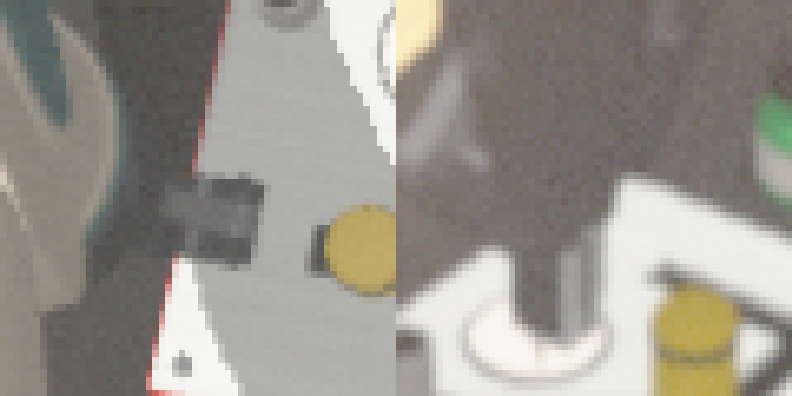

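```bash
python3 - <<'E'
from g import *
S=cam("side")
p=np.array([.2232,-.6098,.2059]);ty=np.array([.344,-.939,0]);tx=np.array([.939,.344,0])
for z in(.013,.03,.05): print(z,[proj(S,p+[0,0,z]+ty*s*.05).round(1) for s in(-1,1)])
print("observed (456.7,78.3) (467.5,86.7)")
# straight-line check of the bench/pad: lens distortion from long edges
s=status.read_state();p=np.array(s["eef_pos"])
X=np.array([.983,-.182,0]);Y=np.array([.182,.983,0])
for z in(0,.02,.035,.045): print(z,[proj(S,p+[0,0,z]+Y*j*.0145+X*i*.011).round(1) for i,j in((-1,1),(1,1),(-1,-1))])
print("observed",[(225+(x-396)/6.6,160+y/6.6) for x,y in((550,340),(512,318),(602,318))])
E
```

```text
0.013 [array([464.1,  95.3]), array([453.2,  85.8])]
0.03 [array([465.9,  89.9]), array([454.8,  80.7])]
0.05 [array([468. ,  83.3]), array([456.7,  74.5])]
observed (456.7,78.3) (467.5,86.7)
0 [array([248.9, 226. ]), array([240.3, 221.8]), array([257.9, 218.7])]
0.02 [array([248.6, 217.9]), array([239.9, 213.7]), array([257.8, 210.7])]
0.035 [array([248.5, 211.6]), array([239.6, 207.5]), array([257.8, 204.6])]
0.045 [array([248.4, 207.4]), array([239.5, 203.3]), array([257.7, 200.4])]
observed [(248.33333333333334, 211.5151515151515), (242.57575757575756, 208.1818181818182), (256.2121212121212, 208.1818181818182)]
```

The side view settles it. Both the first and the current picture match the reported horizontal pose, but the visible fingertips end about 30 mm above the reported TCP. The block in the top view is the gripper knuckle, higher up. To be safe either way, I'll work with the TCP about 7 mm above the plate, which gives overlap with the knob whichever length is true.

Call:
carry_out(
  rows=[
    [0, [3, 15, 10], [0, 0, 0]],
    [0, [7, 32, 22], [0, 0, 0]],
    [0, [9, 38, 35], [0, 0, 0]],
    [0, [9, 38, 48], [0, 0, 0]],
    [0, [9, 38, 58], [0, 0, 0]],
    [0, [9, 38, 65], [0, 0, 0]],
    [0, [9, 38, 65], [0, 0, 0]],
  ],
)

```text
t: 4.78
eef_pos: [0.5587, 0.1645, 0.0724]
ee_rot: [-3.127, 0.279, -0.002]
force: [-0.3, 0.8, 0.4]
width: 0.001
```

```bash
cat > v.py <<'E'
from g import *
import sys
s=status.read_state(); p=np.array(s["eef_pos"]);print(p,s["ee_rot"],"F",np.round(s["force"],1),s["t"],rel(p,-10.5,s)[1])
T=cam("top");S=cam("side")
X=np.array([.983,-.182,0]);Y=np.array([.182,.983,0]);o=np.array([.5537,.1443,0])-Y*.009
b,c,st=yellow(S);top=(c[0],st[1]+4.5)
k=onplane(S,st[0]+st[2]/2-.5,st[1]+3.7,.12)
print("side knob box",st,"k",k.round(4),"along",-((k-o)*[1,1,0])@Y,"across",((k-o)*[1,1,0])@X)
d=p-[*(k[:2]),p[2]];print("tool-knob X",d@X,"Y",d@Y)
if len(sys.argv)>1:
    a=T["frame"][140:260,170:290];b=S["frame"][140:260,210:330]
    cv2.imwrite(sys.argv[1],cv2.convertScaleAbs(cv2.resize(np.hstack([a,b]),None,fx=3.3,fy=3.3,interpolation=cv2.INTER_CUBIC),alpha=1.6,beta=10))
E
python3 v.py pics/f.png
```

```text
[0.55865152 0.16449609 0.07237483] [-3.12720697e+00  2.79083346e-01 -2.36012868e-03] F [-0.3  0.8  0.4] 4.775 [-0.12 -0.08  0.3 ]
side knob box [264 204  13  23 228] k [0.5482 0.1233 0.12  ] along 0.012662909872885448 across -0.0015459830180264977
tool-knob X 0.002737639487462179 Y 0.04241155643776562
```

View pics/f.png

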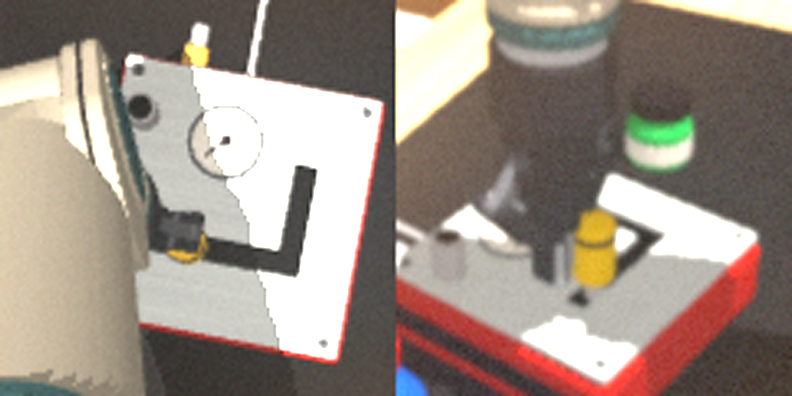

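The top view shows the knuckle above the knob with no contact force. The side view shows the fingers upright beside the knob at about (553,260) in the crop, with the knob at (593,250). Now I'll start pushing slowly.

Call:
carry_out(
  rows=[
    [0, [0, 4, 0], [0, 0, 0]],
    [0, [0, 8, 0], [0, 0, 0]],
    [0, [0, 12, 0], [0, 0, 0]],
    [0, [0, 16, 0], [0, 0, 0]],
    [0, [0, 20, 0], [0, 0, 0]],
    [0, [0, 24, 0], [0, 0, 0]],
    [0, [0, 28, 0], [0, 0, 0]],
    [0, [0, 32, 0], [0, 0, 0]],
  ],
)

```text
t: 5.88
eef_pos: [0.5536, 0.1329, 0.0731]
ee_rot: [-3.126, 0.279, -0.005]
force: [-0.1, 1.9, 1.4]
width: -0.003
```

```bash
python3 v.py
```

```text
[0.55357882 0.13294012 0.07314456] [-3.12648639  0.27925159 -0.00462539] F [-0.1  1.9  1.4] 5.875 [-0.17 -0.15  0.29]
side knob box [270 201  11  22 159] k [0.5432 0.1081 0.12  ] along 0.028506946439412574 across -0.003742683821781386
tool-knob X 0.005691061394423544 Y 0.026312851344762165
```

Call:
carry_out(
  rows=[
    [0, [0, 5, 0], [0, 0, 0]],
    [0, [0, 11, 0], [0, 0, 0]],
    [0, [0, 17, 0], [0, 0, 0]],
    [0, [0, 23, 0], [0, 0, 0]],
    [0, [0, 29, 0], [0, 0, 0]],
    [0, [0, 35, 0], [0, 0, 0]],
    [0, [0, 41, 0], [0, 0, 0]],
    [0, [0, 47, 0], [0, 0, 0]],
  ],
)

```text
t: 6.98
eef_pos: [0.5448, 0.0855, 0.073]
ee_rot: [-3.127, 0.281, -0.004]
force: [-0.7, 2.6, 2.1]
width: 0.003
```

```bash
python3 v.py pics/g.png
```

```text
[0.54483502 0.08549295 0.07297813] [-3.12717916  0.28086139 -0.00365072] F [-0.7  2.6  2.1] 6.975 [-0.12 -0.12  0.24]
side knob box [282 191  11  22 145] k [0.5351 0.0595 0.12  ] along 0.07772842712924129 across -0.0028604721926866338
tool-knob X 0.004849083704272686 Y 0.027302391594511626
```

View pics/g.png

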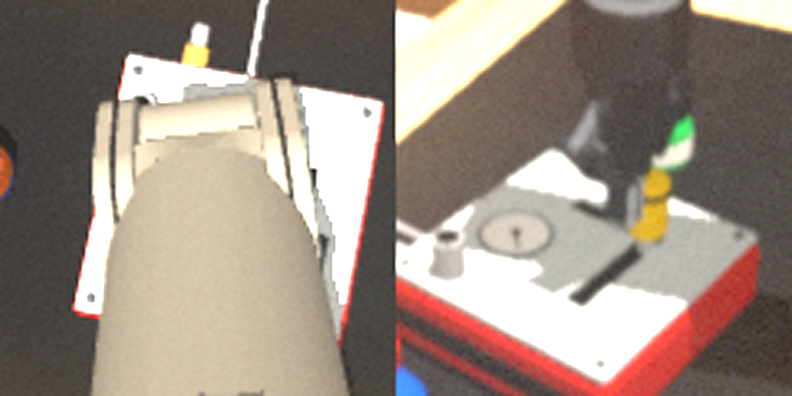

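The side view shows the knob near the corner at about (655,207) in the crop, with the finger against it. I'll approach the wall gently.

Call:
carry_out(
  rows=[
    [0, [0, 4, 0], [0, 0, 0]],
    [0, [0, 8, 0], [0, 0, 0]],
    [0, [0, 11, 0], [0, 0, 0]],
    [0, [0, 13, 0], [0, 0, 0]],
    [0, [0, 14, 0], [0, 0, 0]],
  ],
)

```text
t: 7.7
eef_pos: [0.5428, 0.0733, 0.073]
ee_rot: [-3.125, 0.28, -0.005]
force: [0.1, 8.4, -1.0]
width: -0.0
```

Call:
carry_out(
  rows=[
    [0, [0, 0.5, 0], [0, 0, 0]],
    [0, [0, 1, 0], [0, 0, 0]],
    [0, [0, 1.5, 0], [0, 0, 0]],
    [0, [0, 2, 0], [0, 0, 0]],
  ],
)

```text
t: 8.2
eef_pos: [0.5428, 0.0734, 0.0731]
ee_rot: [-3.123, 0.278, -0.006]
force: [0.8, 7.3, -0.2]
width: 0.001
```

```bash
python3 v.py
```

```text
[0.54284227 0.07340584 0.07305518] [-3.12293457  0.27798256 -0.0061472 ] F [ 0.8  7.3 -0.2] 8.2 [-0.38 -0.19  0.33]
side knob box [283 190  13  21 136] k [0.5326 0.0536 0.12  ] along 0.08400146222465785 across -0.004250205146932833
tool-knob X 0.006479788862796553 Y 0.021331116577718395
```

Call:
carry_out(
  rows=[
    [0, [0, 1, 0], [0, 0, 0]],
    [0, [0, 2, 0], [0, 0, 0]],
    [0, [0, 3, 0], [0, 0, 0]],
  ],
)

```text
t: 8.68
eef_pos: [0.5428, 0.0733, 0.0731]
ee_rot: [-3.12, 0.275, -0.008]
force: [1.1, 10.2, -1.3]
width: -0.004
```

```bash
python3 v.py
python3 - <<'E'
from g import *
S=cam("side");o=np.array([.5521,.1355,0])
X=np.array([.983,-.182,0]);Y=np.array([.182,.983,0]);th=np.linspace(0,6.28,60)
for L in(.015,.08,.085,.09,.094):
  for a in (0,):
    c=o-Y*L; q=np.array([proj(S,c+[.015*np.cos(t),.015*np.sin(t),z]) for t in th for z in(.073,.12)]); print(L,q.min(0).round(1),q.max(0).round(1))
b,c,st=yellow(S); print(st)
E
```

```text
[0.54283016 0.07331621 0.07312385] [-3.1199007   0.27494087 -0.00761415] F [ 1.1 10.2 -1.3] 8.675 [-0.57 -0.23  0.43]
side knob box [284 199  11  11  84] k [0.5184 0.0871 0.12  ] along 0.05366950610369628 across -0.024264847419906352
tool-knob X 0.026498840569666778 Y -0.00909115838655974
0.015 [263.2 203. ] [276.8 227.9]
0.08 [279.5 190.3] [293.  213.9]
0.085 [280.6 189.4] [294.1 212.9]
0.09 [281.8 188.5] [295.3 211.9]
0.094 [282.7 187.8] [296.2 211.1]
[283 190  13  21 138]
```

The knob's right edge is now at column 295, which matches along ≈ 0.091–0.094. It stays there under 10 N, so it is against the corner wall. Next I'll back off and go round to the box's -x side.

Call:
carry_out(
  rows=[
    [0, [0, -8, 0], [0, 0, 0]],
    [0, [0, -16, 0], [0, 0, 0]],
    [0, [-14, -16, 0], [0, 0, 0.4]],
    [0, [-28, -16, 0], [0, 0, 0.4]],
    [0, [-42, -14, 0], [0, 0, 0.4]],
    [0, [-42, 0, 0], [0, 0, 0.4]],
    [0, [-42, 15, 0], [0, 0, 0.4]],
    [0, [-42, 29, 0], [0, 0, 0.4]],
  ],
)

```text
t: 9.82
eef_pos: [0.4967, 0.0502, 0.0727]
ee_rot: [-3.119, 0.288, -0.009]
force: [0.2, 1.1, -0.1]
width: 0.002
```

```bash
python3 v.py pics/h.png; python3 -c "
from g import *
print(rel([.5354-.983*.038,.0451+.182*.038,.073],-10.5))"
```

```text
[0.49673103 0.0502345  0.07273238] [-3.11912754  0.28810114 -0.00867042] F [ 0.2  1.1 -0.1] 9.825 [-0.55 -0.27 -0.05]
side knob box [283 190  13  20 207] k [0.5326 0.0536 0.12  ] along 0.08400146222465785 across -0.004250205146932833
tool-knob X -0.03463037203676104 Y -0.009838560106004122
(array([ 1.2, -3.1, -0.3]), array([-0.5 , -0.23, -0.2 ]))
```

View pics/h.png

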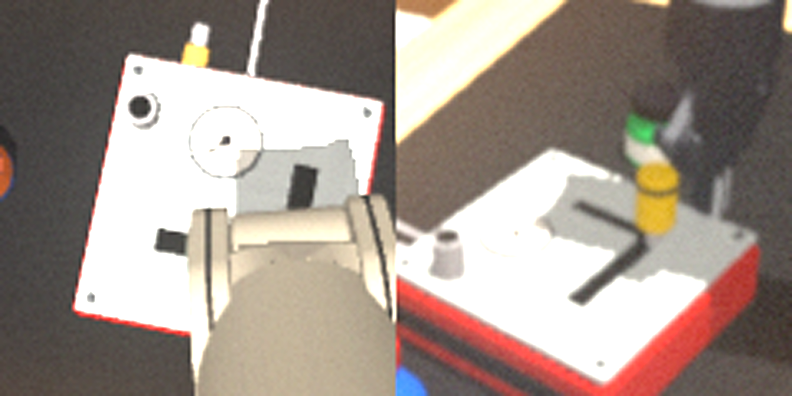

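The knob is clear at the corner with the fingers on its -x side. I'll start the second-leg push.

Call:
carry_out(
  rows=[
    [0, [4, -2, 0], [0, 0, 0]],
    [0, [8, -2, 0], [0, 0, 0]],
    [0, [13, -2, 0], [0, 0, 0]],
    [0, [19, -2, 0], [0, 0, 0]],
    [0, [25, -2, 0], [0, 0, 0]],
    [0, [31, -2, 0], [0, 0, 0]],
    [0, [37, -2, 0], [0, 0, 0]],
    [0, [43, -2, 0], [0, 0, 0]],
  ],
)

```text
t: 10.92
eef_pos: [0.5391, 0.0433, 0.0727]
ee_rot: [-3.119, 0.292, -0.007]
force: [-2.1, 1.4, 0.0]
width: 0.001
```

```bash
python3 v.py
```

```text
[0.5391441  0.04334864 0.0726889 ] [-3.11942427  0.29178766 -0.00667311] F [-2.1  1.4  0. ] 10.925 [-0.51 -0.2  -0.19]
side knob box [273 185  11  21 185] k [0.5643 0.0455 0.12  ] along 0.08615023371589205 across 0.028379280074301565
tool-knob X -0.024314581628525008 Y -0.006739410913346441
```

Call:
carry_out(
  rows=[
    [0, [5, 0, 0], [0, 0, 0]],
    [0, [10, 0, 0], [0, 0, 0]],
    [0, [15, 0, 0], [0, 0, 0]],
    [0, [20, 0, 0], [0, 0, 0]],
    [0, [25, 0, 0], [0, 0, 0]],
    [0, [29, 0, 0], [0, 0, 0]],
    [0, [31, 0, 0], [0, 0, 0]],
    [0, [32, 0, 0], [0, 0, 0]],
  ],
)

```text
t: 12.02
eef_pos: [0.5715, 0.0367, 0.0729]
ee_rot: [-3.12, 0.293, -0.009]
force: [-1.6, -0.3, -1.8]
width: 0.002
```

Call:
carry_out(
  rows=[
    [0, [1, 0, 0], [0, 0, 0]],
    [0, [2, 0, 0], [0, 0, 0]],
    [0, [3, 0, 0], [0, 0, 0]],
    [0, [4, 0, 0], [0, 0, 0]],
    [0, [5, 0, 0], [0, 0, 0]],
  ],
)

```text
t: 12.65
eef_pos: [0.5764, 0.0357, 0.0729]
ee_rot: [-3.12, 0.293, -0.009]
force: [-2.5, 1.3, -2.6]
width: 0.0
```

Call:
carry_out(
  rows=[
    [0, [1, 0, 0], [0, 0, 0]],
    [0, [2, 0, 0], [0, 0, 0]],
    [0, [3, 0, 0], [0, 0, 0]],
  ],
)

```text
t: 13.02
eef_pos: [0.5768, 0.0357, 0.0726]
ee_rot: [-3.12, 0.292, -0.001]
force: [-8.5, 1.3, 3.2]
width: 0.0
```

```bash
python3 v.py
```

```text
[0.57676046 0.03565126 0.0726174 ] [-3.12001556e+00  2.92198851e-01 -9.59173334e-04] F [-8.5  1.3  3.2] 13.025 [-0.46  0.01 -0.2 ]
side knob box [261 185  11  16 135] k [0.5898 0.0583 0.12  ] along 0.06898011224938791 across 0.051108686658222977
tool-knob X -0.00866618055882037 Y -0.024629881306392643
```

Call:
carry_out(
  rows=[
    [0, [2, 0, 0], [0, 0, 0]],
    [0, [3, 0, 0], [0, 0, 0]],
    [0, [4, 0, 0], [0, 0, 0]],
  ],
)

```text
t: 13.5
eef_pos: [0.5768, 0.0357, 0.0725]
ee_rot: [-3.12, 0.291, 0.011]
force: [-9.9, 2.1, 6.7]
width: -0.001
```

Call:
carry_out(
  rows=[
    [0, [-8, 0, 0], [0, 0, 0]],
    [0, [-20, 0, 0], [0, 0, 0]],
    [0, [-40, 0, 0], [0, 0, 0]],
    [0, [-60, 0, -20], [0, 0, 0]],
    [0, [-75, 0, -60], [0, 0, 0]],
    [0, [-75, 20, -110], [0, 0, 0]],
    [0, [-75, 70, -130], [0, 0, 0]],
    [0, [-75, 120, -130], [0, 0, 0]],
  ],
)

```text
t: 14.5
eef_pos: [0.4835, -0.0709, 0.2046]
ee_rot: [-3.121, 0.29, -0.001]
force: [1.2, -0.7, -0.2]
width: 0.001
```

Call:
carry_out(
  rows=[
    [0, [0, 50, 0], [0, 0, 0]],
    [0, [0, 100, 0], [0, 0, 0]],
    [0, [0, 150, 0], [0, 0, 0]],
    [0, [0, 180, 0], [0, 0, 0]],
    [0, [0, 180, 0], [0, 0, 0]],
  ],
)

```text
t: 15.12
eef_pos: [0.4498, -0.2512, 0.2036]
ee_rot: [-3.122, 0.298, -0.003]
force: [0.6, 0.5, 0.6]
width: -0.002
```

```bash
python3 v.py pics/i.png; python3 - <<'E'
from g import *
S=cam("side");T=cam("top");o=np.array([.5521,.1355,0]);X=np.array([.983,-.182,0]);Y=np.array([.182,.983,0])
b,c,st=yellow(T); k=onplane(T,*c,.12); print("top",c,k,"along",-((k-o)*[1,1,0])@Y,"across",((k-o)*[1,1,0])@X)
a=cv2.imread("pics/top0.png")[80:270,130:205].astype(int);print("can diff",np.abs(T["frame"][80:270,130:205].astype(int)-a).mean())
for n,(y0,y1,x0,x1) in dict(socket=(164,182,205,222),can=(175,207,142,178),jar=(172,210,318,350),screwdriver=(90,160,240,268)).items():
    d=np.abs(T["frame"][y0:y1,x0:x1].astype(int)-cv2.imread("pics/top0.png")[y0:y1,x0:x1]); print(n,d.mean().round(2),np.percentile(d,99))
E
```

```text
[ 0.44975883 -0.25117019  0.20356223] [-3.122221    0.29817124 -0.00331876] F [0.6 0.5 0.6] 15.125 [-0.31 -0.09 -0.41]
side knob box [261 185  12  16 140] k [0.5887 0.0578 0.12  ] along 0.06969564048412082 across 0.05016148705912599
tool-knob X -0.0803600817718883 Y -0.328974129555135
top [263.36885246 190.20491803] [0.59960773 0.03403121 0.12      ] along 0.09109741572156832 across 0.0651674204306057
can diff 1.6495204678362574
socket 0.97 4.830000000000041
can 1.79 6.0
jar 1.86 6.0
screwdriver 1.51 5.0
```

View pics/i.png

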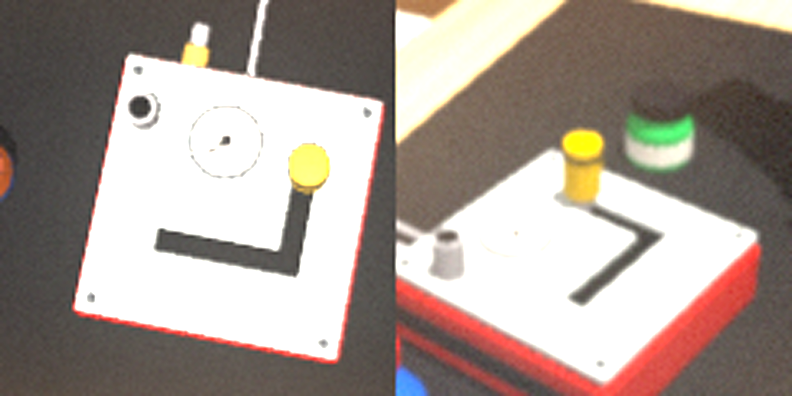

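The knob sits at the slot's end. The top view gives along 0.091 and across at least 0.065. The side reading is cut off by my mask, so I'm ignoring it. Nothing else has changed, so I'll hand in.

```bash
python3 -c "
from bench import workorder; print(workorder.finish_job())"
```

```text
the job is handed in; nothing more can be done
None
```

I pushed the knob with shut fingers along the first leg to the corner, then went round it and pushed it along the second leg until it stopped. I then moved the hand well clear and handed the job in at about 15 s; the hand-in gave no verdict.

**Force:** The highest wrist force in any reading was about 12 N, with the knob against the last stop. That is well under the 38 N limit.

**Knob position:** The final top view gives along ≈ 0.091 m and across ≈ 0.065 m. The across value probably reads a little low, because the colour mask includes part of the knob's side. The knob had stopped moving under 8.5 to 10 N, so it should be at its stop, but 0.065 is only 2 mm inside the 0.063 m limit.

**Other objects:** The socket, can, jar and screwdriver patches in the top picture match the first picture to within image noise.

**Checks that disagreed:**
- **Fingertips:** In the side view they ended about 30 mm higher than the reported tool position. I worked low, about 7 mm above the plate, to be safe either way.
- **Side-camera knob reading:** The last one (along 0.070, across 0.050) is invalid, because my mask cut off the top of the knob.

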